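# Set out the ingredients round the serving board

### The job

Set out the ingredients, everything upright and seen from the robot's side: stand the salt shaker on the serving board midway between the two tins and in line with them, and put the squat round jar on top of the taller tin, centred. On the sink's drainer close behind the board (leave a gap of one to four centimetres), stand the oblong spice tin straight behind the salt shaker with its long side along the board, and the garlic bulb straight behind the lower, wider tin. Leave the two tins where they stand and do not disturb the pepper mill, the flat fish tin or the mug.

Things in the scene. Friction and masses are not known exactly. Their poses are not given: they have to be found in the camera images.
- board: Narrow light-wood board fixed on the sink's flat steel drainer, 90 mm (x) by 280 mm (y), 10 mm thick. Origin: centre of its underside; it and the drainer lie 1 mm below the worktop's level. +x points away from the robot (behind), +y along it to the left; turned 0.14 to 0.38 rad clockwise, roughly like the sink. The two tins stand on its long centre line, 90 mm either side of the middle.
- bean_tin: The lower, wider food tin: round, 75 mm across, 58 mm high, 0.4 kg, loose, standing on the board at one end (left or right varies). Origin: centre of its underside. Not to be moved.
- tall_tin: The taller, narrower food tin: round, 57 mm across, 72 mm high, flat top, 0.35 kg, loose, standing on the board at the other end. Origin: centre of its underside, so its top is 72 mm above. Not to be moved.
- salt_shaker: Glass salt shaker with a domed grey perforated top, round, 44 mm across, 90 mm high; body straight enough to grip at 35 to 60 mm height. Origin: centre of its underside. About 0.1 kg.
- oblong_tin: Oblong spice tin with a flat lid, 40 mm (its x) by 70 mm (its y) by 68 mm high; grip it across the 40 mm. Origin: centre of its underside. About 0.09 kg.
- garlic: Garlic bulb standing on the worktop, 54 mm across at the widest (about 25 mm up), 53 mm high to the tip, stands on its root end. Origin: centre of its underside. About 0.03 kg.
- squat_jar: Squat round spice jar with a wide flat screw cap (fixed), 45 mm across, 58 mm high. Origin: centre of its underside. About 0.11 kg.
- pepper_mill: Bystander: dark turned-wood pepper mill, 58 mm across, 170 mm high. Origin: centre of its underside.
- fish_tin: Bystander: flat oblong fish tin, 63 by 105 mm, 23 mm high. Origin: centre of its underside.
- mug: Bystander: plain white mug with a handle, 79 by 109 mm, 89 mm high. Origin: centre of its underside. Above and left of it hangs a wall cupboard, underside 0.28 m up; its near right corner is about 0.65 m ahead and 0.085 m left of the base axis, its front runs from there back and to the left: carry things past in front of it (nearer the robot).
Things that resemble listed ones, but are neither listed nor needed, are in the scene too. Of the things that look like the oblong_tin, the larger one is meant. What is shaped like the squat_jar but turquoise is not meant.

How it is judged:
At the end, for the whole second after the job is handed in: Upright and at rest: shaker on board within 15 mm of midway; oblong tin 63-117 mm behind the board's centre line, 20 mm sideways, 0.2 rad; garlic 68-124 mm behind it, 20 mm sideways of the wider tin's place; jar on the taller tin within 14 mm; tins moved under 15 mm (x of salt_shaker in the frame of board between -0.015 and 0.015 m and y of salt_shaker in the frame of board between -0.015 and 0.015 m and z of salt_shaker in the frame of board between 0.005 and 0.016 m and x of oblong_tin in the frame of board between 0.063 and 0.117 m and y of oblong_tin in the frame of board between -0.02 and 0.02 m and z of oblong_tin in the frame of board below 0.006 m and angle between the y axis of oblong_tin and the y axis of board, either way round below 0.2 rad and x of garlic in the frame of board between 0.068 and 0.124 m and z of garlic in the frame of board below 0.012 m and ((y of bean_tin in the frame of board between 0.05 and 0.13 m and y of garlic in the frame of board between 0.07 and 0.11 m) or (y of bean_tin in the frame of board between -0.13 and -0.05 m and y of garlic in the frame of board between -0.11 and -0.07 m)) and horizontal distance between squat_jar and tall_tin below 0.014 m and z of squat_jar in the frame of tall_tin between 0.066 and 0.078 m and angle between each of salt_shaker, oblong_tin, squat_jar, bean_tin, tall_tin's own z axis and vertical below 0.15 rad and angle between garlic's own z axis and vertical below 0.45 rad and distance of each of bean_tin, tall_tin from where it was at the start of the episode below 0.015 m and linear speed of each of salt_shaker, oblong_tin, garlic, squat_jar, bean_tin, tall_tin below 0.02 m/s); the robot touches nothing.
It fails at once if the pepper mill is pushed more than 30 mm (distance of pepper_mill from where it was at the start of the episode above 0.03 m).
It fails at once if the fish tin is pushed more than 30 mm (distance of fish_tin from where it was at the start of the episode above 0.03 m).
It fails at once if the mug is pushed more than 30 mm (distance of mug from where it was at the start of the episode above 0.03 m).
It also fails if it takes over 128 s, if anything falls off the work surface, if the arm or the gripper's body presses on something with over 40 N, if the wrist force passes 120 N, or if a joint passes its speed limit or range.

### The arm

A 7-joint arm with a two-finger parallel gripper is mounted at the origin on a cart in front of the work surface, level with it; the furniture and walls round the work are solid. World frame = base frame: x ahead of the robot, y to its left, z up, the work surface at z = 0. Lengths are in m, angles in rad, forces in N, time in s.
With the tool pointing down it reaches from about 0.425 to 0.925 m from the base axis. Payload 6.8 kg.
Tool frame: the origin (TCP) lies midway between the tips of the shut fingers; the grasp point (between the pads) lies 19 mm behind it; z points along the fingers, y is the line along which they close (so a half turn about z gives the same grasp; the last joint's range is limited). The gripper opens to 85 mm and grips with 20 to 120 N. Pads are 22 mm wide; open, the fingers measure 114 mm over their backs; the gripper's body (76 mm by 85 mm) begins 54 mm behind the grasp point. The pads swing forward as they close: fully open they stand 13 mm farther back than shut.
Start: joints at [1.031, 0.477, 0.022, 1.555, -0.011, 1.109, -0.083], TCP at [0.283, -0.613, 0.231] pointing down, gripper open.
Joint ranges: [-2.96, 2.96], [-0.34, 2.1], [-1.41, 1.46], [0.24, 2.44], [-1.37, 4.51], [0.17, 1.92], [-2.96, 2.96]. Speed limits (rad/s): [2.39, 2.39, 3.14, 3.14, 3.14, 3.14, 3.14].

### API

Orientations are given as a rotation vector (axis times angle).
In Python, from bench import r gives the robot as it stands. The module is installed in compiled form; this text tells all that it offers.
- The arm moves only by the tool apply_moves, never from a script. Its argument "rows" is a list of rows, each a list of 6 numbers: the shift along the tool's x, y, z scaled (see below), then the turn, a rotation vector about the tool's x, y, z scaled (see below). A call has 1 to 5 rows; each row is the pose to reach, as a shift and turn from the pose commanded when the call began, along the tool's axes at that moment; what a row does not reach only later rows make up. The controller multiplies each number of a shift by 0.25 m and each number of a turn by 90 degrees. A row lasts 1/8 s, in which the tool goes at most 62.5 mm and 10.7 degrees, less where a joint would pass 70% of its speed; a pose out of reach is approached as far as the arm can. A call with a number of a shift or a turn outside -1 to 1 is refused whole. A call with a gripper value outside its range is refused whole. "claw" is the opening, from 0 (shut) to 1 (fully open), set as the call begins (left out, the last holds). The fingers move at their own pace and stop on an object; "newtons" is the grip in N (left out, the last holds). Time passes only in rows, so rows that repeat a pose let the fingers close. It gives the time, the measured TCP pose, the force, the opening and the grip force at its end, in the units of the state.
- r.get_obs(): the state, without advancing time (a new reading comes with each control period).
- r.grab_frame(name): name is "scene" or "top" or "wrist"; returns a dict with "pixels" (384x512x3 uint8, red, green, blue), "intrinsics" (3x3 intrinsics, pixels), "eye" and "attitude" of the camera in the world. Camera axes: x right, y up, looking along -z (the intrinsics and any distortion apply to the point x, -y, -z); pixel columns grow to the right and rows downward; lengths in m; the calibration is good to about 2 mm. The wrist camera is an equidistant fisheye: a pixel r from the principal point sees the ray r / f radians off the axis. A picture is of the moment at which its call begins. There is no depth.
- r.hand_in(): hands the job in; it is judged then, once.
Trained networks look in a picture, given as the dict that the camera call returned (one of the last four; its "shot" number tells which), for a name from the list of things; names that differ only in an ending like _2 or _b are one class to them, and where a whole thing is asked for, a point or a joint stands for the part that bears it (a point fixed in the world has none). Each returns a list of dicts, best first, with "conf" (0 to 1); they miss things now and then, are a little off and sometimes report something else, mostly with a low value. They report only what shows in the picture. A call takes as long as a camera call. They do not tell look-alikes from the thing itself.
- r.search_frame(picture, thing): "rect" ([left, top, width, height] in pixels, round what is visible of it).
- r.outline_of(picture, thing): "pixels" (384x512 bool, what is visible of it) and "rect" ([left, top, width, height] in pixels, round what is visible of it).
- r.landmark_of(picture, thing): "point" ([column, row] in pixels: a listed point, or the origin of a listed thing).
The state is a dict: "clock": time; "joints": joint angles; "qvel": joint speeds; "tau": joint torques, N m; "tcp_pos": TCP position; "orientation": TCP orientation; "contact_force": force on the tool from outside, world axes, zero at the start; "moment": the same for the moment, N m; "grip_width": finger opening in m; "gripper_force": force on a finger pad.
Only numpy, scipy, OpenCV 4.12 (cv2) and the standard library are available. Lean on these libraries where they do the work, as an engineer would, in place of code of your own. Each camera call takes 0.05 s, during which the arm holds its last target. There are 200 camera calls.

## Working session

There is one attempt and no reset: what is moved stays moved. The work goes in short steps, Python scripts to look and compute and a tool call to move; the robot and the scene stay as the last step left them, time stands still between calls to the robot, and variables do not carry over. Pictures are saved under pics/ and viewed, at most 14 in all, crops included, and the job is handed in when it is done.

Besides the shell and the picture viewer there is one more tool, called after "Call:" as name(argument=value, ...), one argument or row to a line, values as JSON. apply_moves: Moves the arm, as the interface text tells. Its arguments: {"type":"object","properties":{"rows":{"type":"array","items":{"type":"array","items":{"type":"number"}}},"claw":{"type":"number"},"newtons":{"type":"number"}},"required":["rows"]}

```bash
mkdir -p pics; cat > h.py <<'E'
import numpy as np, cv2
from scipy.spatial.transform import Rotation as R
from bench import r
def save(p,n): cv2.imwrite('pics/'+n,p['pixels'][:,:,::-1])
def Rm(p):
    a=np.array(p['attitude'],float)
    return a if a.shape==(3,3) else R.from_rotvec(a).as_matrix()
def ray(p,uv,fish=False):
    K=np.array(p['intrinsics']); x=(uv[0]-K[0,2])/K[0,0]; y=(uv[1]-K[1,2])/K[1,1]
    if fish:
        t=np.hypot(x,y); s=np.sin(t)/max(t,1e-9); d=np.array([x*s,-y*s,-np.cos(t)])
    else: d=np.array([x,-y,-1.])
    return np.array(p['eye']),Rm(p)@d
def at_z(p,uv,z,fish=False):
    o,d=ray(p,uv,fish); return o+d*(z-o[2])/d[2]
def proj(p,X):
    K=np.array(p['intrinsics']); c=Rm(p).T@(np.array(X)-p['eye'])
    return np.array([K[0,0]*c[0]/-c[2]+K[0,2], K[1,1]*-c[1]/-c[2]+K[1,2]])
NAMES='board bean_tin tall_tin salt_shaker oblong_tin garlic squat_jar pepper_mill fish_tin mug'.split()
E
python3 - <<'E'
from h import *
o=r.get_obs(); print({k:np.round(v,3).tolist() for k,v in o.items()})
for c in ('scene','top'):
    p=r.grab_frame(c); save(p,c+'0.png'); print(c,p['shot'],np.round(p['eye'],3),np.shape(p['attitude']),p['attitude'],p['intrinsics'])
    for n in NAMES:
        for d in r.landmark_of(p,n)[:4]:
            u=d['point']; print(n,round(d['conf'],2),np.round(u,1),np.round(at_z(p,u,0)[:2],3))
E
```

```text
{'clock': 0.0, 'joints': [1.031, 0.478, 0.022, 1.556, -0.011, 1.109, -0.083], 'qvel': [-0.001, -0.002, -0.001, 0.0, -0.001, -0.0, 0.001], 'tau': [-0.001, -59.645, 1.607, -28.12, 0.012, 0.009, 0.0], 'tcp_pos': [0.282, -0.612, 0.23], 'orientation': [-3.067, -0.673, 0.001], 'contact_force': [-0.466, -0.995, -0.61], 'moment': [0.032, 0.015, 0.032], 'gripper_force': 0.0, 'grip_width': 0.086}
scene 1 [-0.639  0.758  0.881] (3,) [ 0.59765199 -1.02962947 -1.8972297 ] [[459.90920673   0.         249.69458308]
 [  0.         459.90920673 191.30579159]
 [  0.           0.           1.        ]]
board 0.69 [300.7 165.4] [ 0.6  -0.19]
bean_tin 0.82 [324.5 167.4] [ 0.541 -0.259]
tall_tin 0.57 [275.9 167.3] [ 0.637 -0.099]
salt_shaker 0.59 [192.3 211.5] [0.533 0.298]
oblong_tin 0.67 [218.5 225.5] [0.42  0.259]
oblong_tin 0.52 [172.6 198.9] [0.636 0.326]
garlic 0.57 [182.2 232.2] [0.447 0.371]
squat_jar 0.53 [164.6 221.9] [0.525 0.399]
squat_jar 0.48 [228.1 199.5] [0.535 0.163]
pepper_mill 0.59 [136.4 209.6] [0.638 0.454]
fish_tin 0.58 [205.8 255. ] [0.312 0.355]
top 2 [0.316 0.082 1.241] (3,) [ 0.09646829 -0.09663643 -1.58094479] [[410.25633172   0.         256.90773452]
 [  0.         410.25633172 189.58633088]
 [  0.           0.           1.        ]]
board 0.64 [340.2 152.1] [ 0.582 -0.177]
board 0.4 [182.3 170.4] [0.531 0.309]
bean_tin 0.64 [365.3 165.7] [ 0.539 -0.253]
tall_tin 0.56 [313.9 138.8] [ 0.625 -0.097]
salt_shaker 0.61 [185.2 169.8] [0.533 0.3  ]
oblong_tin 0.75 [197.9 206.5] [0.42 0.26]
oblong_tin 0.65 [181.1 141.7] [0.621 0.313]
squat_jar 0.72 [226.9 179.3] [0.502 0.172]
squat_jar 0.52 [153.8 168.5] [0.538 0.396]
pepper_mill 0.72 [138.7 138.6] [0.633 0.445]
pepper_mill 0.25 [366.5 165.4] [ 0.54  -0.256]
fish_tin 0.97 [164.2 246.7] [0.3   0.361]
mug 0.79 [248.5 136. ] [0.637 0.105]
mug 0.71 [138.5 138.8] [0.632 0.445]
```

```bash
python3 - <<'E'
import cv2
s=cv2.imread('pics/scene0.png'); t=cv2.imread('pics/top0.png')
cv2.imwrite('pics/s1.png',cv2.resize(s[110:300,90:390],None,fx=2.6,fy=2.6,interpolation=2))
cv2.imwrite('pics/t1.png',cv2.resize(t[80:280,110:420],None,fx=2.5,fy=2.5,interpolation=2))
E
```

```text
(no output)
```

View pics/s1.png

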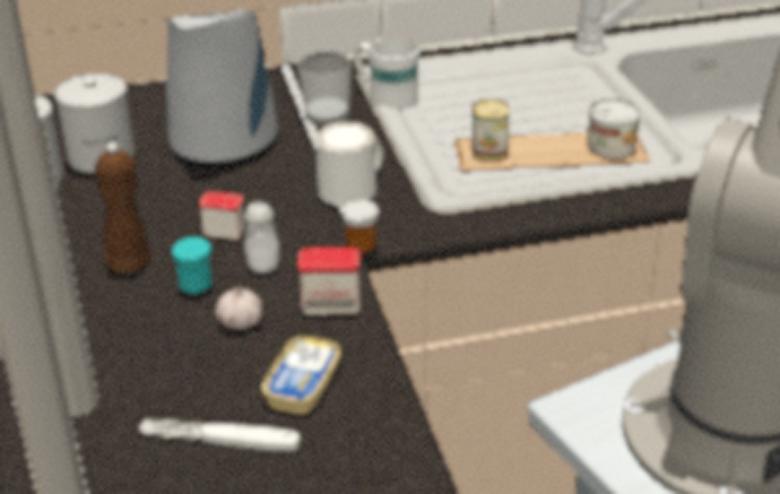

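View pics/t1.png

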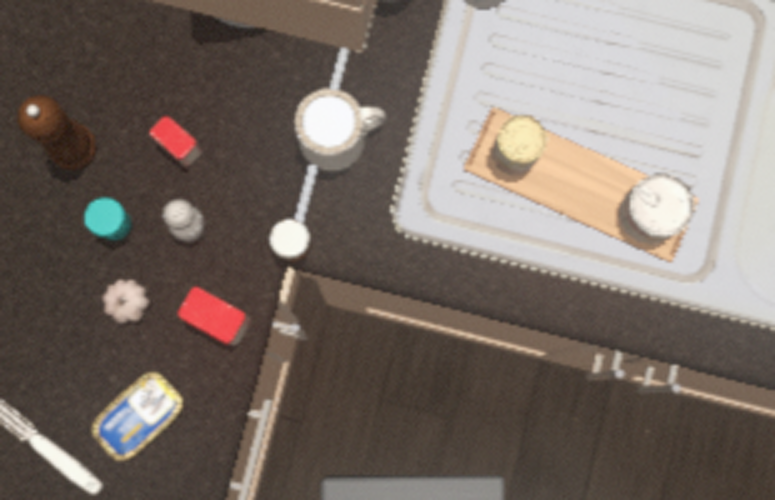

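The larger of the two red-lidded tins (scene crop 330,280, i.e. full ~218,225) is the oblong_tin; the smaller is at (222,215). The amber jar with the white cap (360,226) is the squat_jar and the turquoise one (193,265) isn't. The shaker is at (262,238), the garlic at (239,309). On the board the tall tin is on the left and the bean tin on the right. Next I'll measure poses by silhouette fits in both views.

```bash
cat > fit.py <<'E'
from h import *
from scipy.optimize import minimize
th=np.linspace(0,2*np.pi,40)
def cyl(rings): return np.array([[ra*np.cos(t),ra*np.sin(t),z] for ra,z in rings for t in th])
def box(a,b,h,z0=0): return np.array([[sx*a/2,sy*b/2,z] for sx in(-1,1) for sy in(-1,1) for z in(z0,h)])
S={'board':(box(.09,.28,.01),-.001,1),'bean_tin':(cyl([(.0375,0),(.0375,.058)]),.009,0),'tall_tin':(cyl([(.0285,0),(.0285,.072)]),.009,0),
'salt_shaker':(cyl([(.022,0),(.022,.06),(.016,.08),(.006,.09)]),0,0),'oblong_tin':(box(.04,.07,.068),0,1),
'garlic':(cyl([(.014,0),(.027,.025),(.02,.04),(.004,.053)]),0,0),'squat_jar':(cyl([(.0225,0),(.0225,.058)]),0,0)}
def sil(p,P,q,z0):
    c,s=np.cos(q[2]),np.sin(q[2]); W=P@np.array([[c,-s,0],[s,c,0],[0,0,1]]).T+[q[0],q[1],z0]
    m=np.zeros((384*4,512*4),np.uint8); uv=np.array([proj(p,w) for w in W])
    cv2.fillConvexPoly(m,cv2.convexHull((uv*4+2).astype(np.int32)),1); return m
def fit(name,views,q0,z=None):
    P,z0,yaw=S[name]; z0=z0 if z is None else z
    ms=[(p,cv2.resize(m.astype(np.uint8),None,fx=4,fy=4,interpolation=0)) for p,m in views]
    def cost(v):
        q=[q0[0]+v[0]*.01,q0[1]+v[1]*.01,q0[2]+(v[2]*.2 if yaw else 0)]; t=0
        for p,m in ms:
            s=sil(p,P,q,z0); t+=1-(s&m).sum()/max(1,(s|m).sum())
        return t/len(ms)
    n=3 if yaw else 2; best=None
    for st in np.vstack([np.zeros(n)]+([[0,0,3],[0,0,-3],[0,0,6]] if name=='oblong_tin' else [])):
        o=minimize(cost,st,method='Nelder-Mead',options=dict(initial_simplex=np.vstack([st]+[st+e for e in np.eye(n)]),xatol=.02,fatol=1e-4))
        if best is None or o.fun<best.fun: best=o
    v=best.x; return q0[0]+v[0]*.01,q0[1]+v[1]*.01,q0[2]+(v[2]*.2 if yaw else 0),best.fun
def near(ms,p,xy,z=.03):
    u=proj(p,[*xy,z]); b=[m for m in ms if np.hypot(m['rect'][0]+m['rect'][2]/2-u[0],m['rect'][1]+m['rect'][3]/2-u[1])<22]
    return b[0]['pixels'] if b else None
E
python3 - <<'E'
from fit import *
G={'board':(.585,-.178,-.38),'bean_tin':(.54,-.256,0),'tall_tin':(.625,-.098,0),'salt_shaker':(.533,.299,0),'oblong_tin':(.42,.26,1.2),'garlic':(.447,.371,0),'squat_jar':(.505,.17,0)}
ps=[r.grab_frame(c) for c in('scene','top')]
for n,g in G.items():
    V=[(p,near(r.outline_of(p,n),p,g[:2])) for p in ps]
    print(n,[None if m is None else int(m.sum()) for p,m in V])
    V=[v for v in V if v[1] is not None]
    for W in ([V]+[[v] for v in V] if len(V)>1 else [V]):
        if W: print('   ',np.round(fit(n,W,g),4))
E
```

```text
board [672, 1682]
    [ 0.5791 -0.1774 -0.4408  0.382 ]
    [ 0.5818 -0.1709 -0.4201  0.378 ]
    [ 0.5785 -0.1793 -0.4304  0.3918]
bean_tin [407, 615]
    [ 0.5398 -0.2594  0.      0.1002]
    [ 0.5397 -0.2555  0.      0.0668]
    [ 0.5398 -0.2627  0.      0.0733]
tall_tin [333, 404]
    [ 0.6182 -0.0976  0.      0.0884]
    [ 0.6166 -0.094   0.      0.0599]
    [ 0.6183 -0.0996  0.      0.0605]
salt_shaker [318, 228]
    [0.5348 0.3022 0.     0.0971]
    [0.5352 0.302  0.     0.0867]
    [0.5348 0.3021 0.     0.1062]
oblong_tin [561, 393]
    [0.4184 0.265  2.6741 0.092 ]
    [0.4179 0.2658 2.6743 0.0476]
    [0.4184 0.2641 2.6743 0.1271]
garlic [211, 232]
    [0.4391 0.3726 0.     0.1797]
    [0.4348 0.3775 0.     0.1334]
    [0.4394 0.3708 0.     0.1147]
squat_jar [205, 171]
    [0.5087 0.1747 0.     0.2649]
    [0.5119 0.1751 0.     0.2628]
    [0.5069 0.1757 0.     0.2631]
```

```bash
cat > go.py <<'E'
# usage: go.py x y z toolY-angle  -> one shift/turn in move units
import sys
from h import *
def plan(x,y,z,a):
    o=r.get_obs(); T=R.from_rotvec(o['orientation']); 
    ty=np.array([np.cos(a),np.sin(a),0]); tz=np.array([0,0,-1.]); D=R.from_matrix(np.c_[np.cross(ty,tz),ty,tz])
    s=T.inv().apply(np.array([x,y,z])-o['tcp_pos'])/.25; w=(T.inv()*D).as_rotvec()/(np.pi/2)
    return o,s,w
if __name__=='__main__':
    v=list(map(float,sys.argv[1:])); o,s,w=plan(*v)
    print('t',round(o['clock'],2),'tcp',np.round(o['tcp_pos'],4),'tooly',np.round(R.from_rotvec(o['orientation']).as_matrix()[:2,1],3),'j7',round(o['joints'][6],2),'w',round(o['grip_width'],4),'gf',round(o['gripper_force'],1)); print('shift',np.round(s,3),'turn',np.round(w,3))
E
python3 go.py .52 -.2 .23 -.45
```

```text
t 1.9 tcp [ 0.2825 -0.613   0.2313] tooly [ 0.419 -0.908] j7 -0.08 w 0.0854 gf 0.0
shift [ 1.554 -1.103  0.005] turn [ 0.    -0.    -0.439]
```

Call:
apply_moves(
  rows=[
    [0.2, -0.14, 0, 0, 0, -0.11],
    [0.4, -0.28, 0, 0, 0, -0.22],
    [0.6, -0.42, 0, 0, 0, -0.33],
    [0.78, -0.55, 0, 0, 0, -0.44],
    [0.78, -0.55, 0, 0, 0, -0.44],
  ],
  claw=1,
)

```text
clock: 2.52
tcp_pos: [0.4055, -0.4017, 0.2318]
orientation: [-2.651, -1.686, -0.004]
contact_force: [-0.3, -1.4, -0.3]
grip_width: 0.0847
gripper_force: 0.0
```

Call:
apply_moves(
  rows=[
    [0.24, 0.02, 0, 0, 0, 0],
    [0.48, 0.04, 0, 0, 0, 0],
    [0.72, 0.06, 0, 0, 0, 0],
    [0.95, 0.07, 0, 0, 0, 0],
    [0.95, 0.07, 0, 0, 0, 0],
  ],
)

```text
clock: 3.15
tcp_pos: [0.5231, -0.1955, 0.2316]
orientation: [-2.653, -1.682, -0.004]
contact_force: [0.1, -0.9, -0.6]
grip_width: 0.0851
gripper_force: 0.0
```

```bash
python3 go.py .50 .03 .23 -.45; python3 - <<'E'
from h import *
p=r.grab_frame('wrist'); save(p,'w1.png'); o=r.get_obs()
print(p['intrinsics'], p['eye'],o['tcp_pos'], Rm(p))
E
```

```text
t 3.15 tcp [ 0.5231 -0.1955  0.2316] tooly [ 0.904 -0.427] j7 -0.29 w 0.0851 gf 0.0
shift [ 0.776 -0.468  0.008] turn [ 0.    -0.001  0.006]
[[297.31863964   0.         250.30694945]
 [  0.         297.31863964 193.65075919]
 [  0.           0.           1.        ]] [ 0.55485166 -0.12569108  0.37400748] [ 0.52156541 -0.19882853  0.23141378] [[ 0.90479245  0.40706535  0.12509363]
 [-0.42584576  0.86317046  0.27127873]
 [ 0.00245104 -0.29872154  0.95433717]]
```

View pics/w1.png

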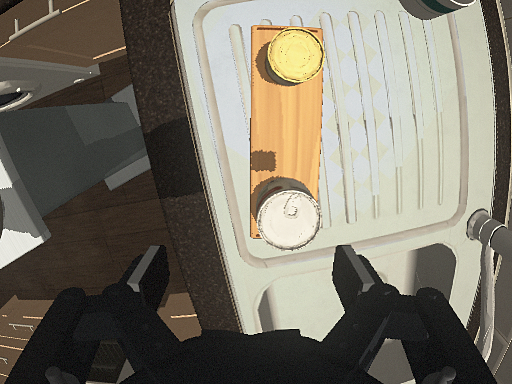

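```bash
python3 - <<'E'
from h import *
p=r.grab_frame('wrist'); save(p,'w1b.png'); im=p['pixels']; hsv=cv2.cvtColor(im,cv2.COLOR_RGB2HSV)
m=cv2.inRange(hsv,(8,70,120),(22,255,255)); m[:20]=0; m[245:]=0; m[:,:235]=0; m[:,340:]=0
L=[];Rr=[]
for v in range(35,232,4):
    c=np.flatnonzero(m[v]); 
    if len(c)<10: continue
    L.append(at_z(p,(c[0]-.5,v),.009,True)[:2])
    if 90<v<175: Rr.append(at_z(p,(c[-1]+.5,v),.009,True)[:2])
for n,E in(('L',L),('R',Rr)):
    E=np.array(E); d=cv2.fitLine(E.astype(np.float32),cv2.DIST_HUBER,0,.001,.001).ravel(); print(n,len(E),d,'theta',np.arctan2(d[0]*np.sign(d[1]),d[1]*np.sign(d[1])))
    nrm=np.array([.905,-.425]); print(E[0],E[-1])
for n in('bean_tin','tall_tin'):
    for d in r.outline_of(p,n)[:2]:
        print(n,d['conf'],d['rect'])
g=cv2.cvtColor(im,cv2.COLOR_RGB2GRAY)
# tins: hand-picked top-ellipse extents
for n,z,pts in(('tall',.081,[(268,56),(323,56),(295,29),(295,84)]),('bean',.067,[(257,219),(320,219),(289,189),(289,249)])):
    Q=np.array([at_z(p,q,z,True)[:2] for q in pts]); print(n,Q.mean(0),np.linalg.norm(Q[0]-Q[1]),np.linalg.norm(Q[2]-Q[3]))
E
```

```text
L 41 [ 0.42950818  0.90306294  0.5481377  -0.14308727] theta 0.44394815
[ 0.59104106 -0.05289217] [ 0.50451681 -0.23481211]
R 21 [ 0.4222153   0.9064956   0.618468   -0.19944374] theta 0.4358878
[ 0.64055469 -0.15144608] [ 0.59698349 -0.24316047]
bean_tin 0.62 [256.4, 173.9, 62.8, 74.0]
tall_tin 0.94 [263.9, 24.0, 62.0, 58.7]
tall [ 0.61434911 -0.1049475 ] 0.054310938407000374 0.05608289200344916
bean [ 0.53890069 -0.26283367] 0.07171836247421867 0.073289204395934
```

Call:
apply_moves(
  rows=[
    [0.2, -0.12, 0, 0, 0, 0],
    [0.4, -0.24, 0, 0, 0, 0],
    [0.6, -0.36, 0, 0, 0, 0],
    [0.78, -0.47, 0, 0, 0, 0],
    [0.78, -0.47, 0, 0, 0, 0],
  ],
)

```text
clock: 3.98
tcp_pos: [0.4989, 0.0294, 0.2317]
orientation: [-2.655, -1.678, -0.002]
contact_force: [1.3, -1.2, -0.0]
grip_width: 0.0853
gripper_force: 0.0
```

Call:
apply_moves(
  rows=[
    [0.15, -0.17, 0, 0, 0, 0],
    [0.3, -0.34, 0, 0, 0, 0],
    [0.45, -0.51, 0, 0, 0, 0],
    [0.6, -0.68, 0, 0, 0, 0],
    [0.6, -0.68, 0, 0, 0, 0],
  ],
)

```text
clock: 4.6
tcp_pos: [0.4102, 0.2375, 0.2317]
orientation: [-2.655, -1.677, -0.002]
contact_force: [-0.6, -1.1, -0.7]
grip_width: 0.0857
gripper_force: 0.0
```

```bash
python3 go.py .418 .265 .23 -.45; python3 - <<'E'
from h import *
p=r.grab_frame('wrist'); save(p,'w2.png')
for n in('oblong_tin','garlic','salt_shaker','squat_jar'):
    for d in r.landmark_of(p,n)[:3]: print(n,round(d['conf'],2),np.round(d['point'],1),np.round(at_z(p,d['point'],0,True)[:2],4))
E
```

```text
t 4.6 tcp [0.4102 0.2375 0.2317] tooly [ 0.903 -0.43 ] j7 -1.23 w 0.0857 gf 0.0
shift [ 0.113 -0.019  0.007] turn [-0.    -0.001  0.004]
oblong_tin 0.91 [380.3  47.2] [0.6329 0.3097]
oblong_tin 0.89 [248.4 145.1] [0.418  0.2601]
garlic 0.61 [226.1  60.3] [0.4394 0.3692]
salt_shaker 0.64 [313.8  75.9] [0.5303 0.3061]
squat_jar 0.95 [290.6  12. ] [0.5397 0.3938]
squat_jar 0.62 [339.5 175.4] [0.5111 0.1729]
```

View pics/w2.png

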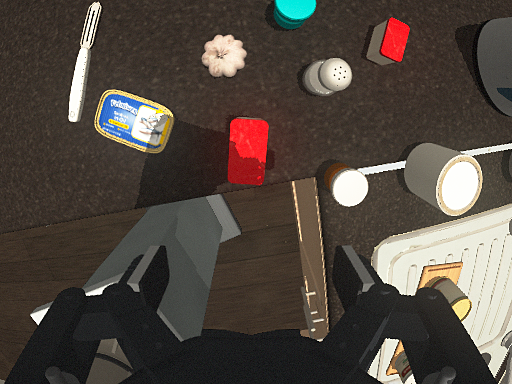

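The wrist view shows the larger red tin at (248,150) and the smaller at (388,40). The amber jar with a white cap is at (345,185) and the turquoise one at (295,8). Garlic is at (224,55), the shaker at (328,76).

```bash
python3 - <<'E'
from h import *
p=r.grab_frame('wrist'); im=p['pixels'].astype(int)
m=((im[...,0]>130)&(im[...,1]<60)&(im[...,2]<70)).astype(np.uint8); m[:90]=0
ys,xs=np.nonzero(m); Q=np.array([at_z(p,(x,y),.068,True)[:2] for x,y in zip(xs,ys)])
rc=cv2.minAreaRect((Q*1000).astype(np.float32)); print(rc, Q.mean(0)); b=cv2.boxPoints(rc); print(b, np.arctan2(*(b[1]-b[0])[::-1]),np.arctan2(*(b[2]-b[1])[::-1]))
w=(im.min(2)>185).astype(np.uint8); w[:160]=0;w[215:]=0;w[:,:325]=0;w[:,372:]=0
ys,xs=np.nonzero(w); Q=np.array([at_z(p,(x,y),.058,True)[:2] for x,y in zip(xs,ys)]); print('jar',len(xs),(Q.max(0)+Q.min(0))/2,np.ptp(Q,0))
print('garlic',at_z(p,(224,55.5),.025,True),'shaker top',at_z(p,(340,74),.085,True))
E
python3 go.py .4175 .2625 .12 -.4675
```

```text
((418.20318603515625, 262.9078674316406), (68.40711975097656, 39.501800537109375), 60.54015350341797) [0.41861235 0.26321276]
[[384.1843  242.84055]
 [418.57852 223.41306]
 [452.22208 282.9752 ]
 [417.82785 302.40268]] -0.5141708 1.056625
jar 1086 [0.51388574 0.17447246] [0.05664136 0.04330994]
garlic [0.4428321  0.36601775 0.025     ] shaker top [0.53797208 0.29256675 0.085     ]
t 4.9 tcp [0.412  0.2334 0.2311] tooly [ 0.9   -0.437] j7 -1.23 w 0.0856 gf 0.0
shift [ 0.115 -0.031  0.444] turn [0.   0.   0.01]
```

Call:
apply_moves(
  rows=[
    [0.117, -0.03, 0.1, 0, 0, 0.024],
    [0.117, -0.03, 0.3, 0, 0, 0.024],
    [0.117, -0.03, 0.5, 0, 0, 0.024],
    [0.117, -0.03, 0.5, 0, 0, 0.024],
    [0.117, -0.03, 0.5, 0, 0, 0.024],
  ],
)

```text
clock: 5.52
tcp_pos: [0.418, 0.2652, 0.1077]
orientation: [-2.691, -1.621, -0.003]
contact_force: [1.0, 0.6, 0.7]
grip_width: 0.0856
gripper_force: 0.0
```

Call:
apply_moves(
  rows=[
    [0, 0, 0.12, 0, 0, 0],
    [0, 0, 0.25, 0, 0, 0],
    [0, 0, 0.335, 0, 0, 0],
    [0, 0, 0.335, 0, 0, 0],
    [0, 0, 0.335, 0, 0, 0],
  ],
)

```text
clock: 6.15
tcp_pos: [0.4183, 0.2659, 0.0245]
orientation: [2.691, 1.622, 0.005]
contact_force: [-0.5, 0.0, -0.3]
grip_width: 0.0856
gripper_force: 0.0
```

```bash
python3 go.py .418 .2629 .022 -.49
```

```text
t 6.15 tcp [0.4183 0.2659 0.0245] tooly [ 0.884 -0.467] j7 -1.58 w 0.0856 gf 0.0
shift [-0.011  0.004  0.01 ] turn [ 0.001 -0.002  0.002]
```

Call:
apply_moves(
  rows=[
    [-0.008, 0, 0, 0, 0, 0],
    [-0.008, 0, 0, 0, 0, 0],
    [-0.008, 0, 0, 0, 0, 0],
    [-0.008, 0, 0, 0, 0, 0],
    [-0.008, 0, 0, 0, 0, 0],
  ],
  claw=0,
  newtons=35,
)

```text
clock: 6.78
tcp_pos: [0.4165, 0.2632, 0.0231]
orientation: [2.69, 1.622, 0.001]
contact_force: [-1.1, -1.9, 7.2]
grip_width: 0.0387
gripper_force: 34.1
```

Call:
apply_moves(
  rows=[
    [0, 0, 0, 0, 0, 0],
    [0, 0, 0, 0, 0, 0],
    [0, 0, -0.2, 0, 0, 0],
    [0, 0, -0.4, 0, 0, 0],
    [0, 0, -0.6, 0, 0, 0],
  ],
)

```text
clock: 7.4
tcp_pos: [0.4154, 0.263, 0.1738]
orientation: [-2.69, -1.622, 0.002]
contact_force: [0.4, 0.4, -1.2]
grip_width: 0.0386
gripper_force: 35.8
```

```bash
python3 go.py .50 .03 .18 -.4415; python3 go.py .6593 -.2203 .18 -.4415
```

```text
t 7.4 tcp [0.4154 0.263  0.1738] tooly [ 0.885 -0.466] j7 -1.39 w 0.0386 gf 35.8
shift [-0.667  0.734 -0.025] turn [-0.     0.    -0.028]
t 7.4 tcp [0.4154 0.263  0.1738] tooly [ 0.885 -0.466] j7 -1.39 w 0.0386 gf 35.8
shift [-1.255  1.765 -0.025] turn [-0.     0.    -0.028]
```

Call:
apply_moves(
  rows=[
    [-0.16, 0.18, -0.02, 0, 0, -0.028],
    [-0.32, 0.36, -0.025, 0, 0, -0.028],
    [-0.5, 0.55, -0.025, 0, 0, -0.028],
    [-0.667, 0.734, -0.025, 0, 0, -0.028],
    [-0.667, 0.734, -0.025, 0, 0, -0.028],
  ],
)

```text
clock: 8.02
tcp_pos: [0.5011, 0.0243, 0.1782]
orientation: [2.661, 1.668, -0.003]
contact_force: [-0.9, 0.5, -2.0]
grip_width: 0.0387
gripper_force: 35.8
```

Call:
apply_moves(
  rows=[
    [-0.12, 0.2, 0, 0, 0, 0],
    [-0.25, 0.4, 0, 0, 0, 0],
    [-0.38, 0.6, 0, 0, 0, 0],
    [-0.51, 0.8, 0, 0, 0, 0],
    [-0.633, 1.0, 0, 0, 0, 0],
  ],
)

```text
clock: 8.65
tcp_pos: [0.6595, -0.2202, 0.1784]
orientation: [-2.652, -1.682, 0.0]
contact_force: [1.7, 1.0, -0.9]
grip_width: 0.0385
gripper_force: 35.8
```

Call:
apply_moves(
  rows=[
    [0, 0, 0, 0, 0, 0],
    [0, 0, 0, 0, 0, 0],
    [0, 0, 0, 0, 0, 0],
  ],
)

```text
clock: 9.02
tcp_pos: [0.6585, -0.2174, 0.1788]
orientation: [-2.651, -1.684, -0.0]
contact_force: [-0.4, 0.4, -1.7]
grip_width: 0.0386
gripper_force: 35.9
```

```bash
python3 go.py .6593 -.2203 .06 -.4415; python3 - <<'E'
from h import *
p=r.grab_frame('wrist'); save(p,'w3.png')
for n in('board','tall_tin','bean_tin'):
    for d in r.landmark_of(p,n)[:3]: print(n,round(d['conf'],2),np.round(d['point'],1),np.round(at_z(p,d['point'],0.009,True)[:2],4))
E
```

```text
t 9.03 tcp [ 0.6585 -0.2174  0.1788] tooly [ 0.905 -0.425] j7 -0.39 w 0.0386 gf 35.9
shift [-0.01   0.008  0.475] turn [-0.001 -0.     0.002]
board 0.63 [174.4 172.4] [ 0.5837 -0.1788]
tall_tin 0.93 [168.6  92.4] [ 0.6184 -0.0985]
bean_tin 0.6 [178.4 248.2] [ 0.5412 -0.2622]
```

View pics/w3.png

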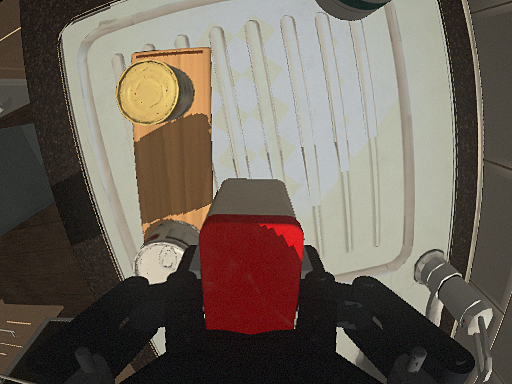

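Call:
apply_moves(
  rows=[
    [-0.004, 0.01, 0.15, 0, 0, 0],
    [-0.004, 0.01, 0.3, 0, 0, 0],
    [-0.004, 0.01, 0.45, 0, 0, 0],
    [-0.004, 0.01, 0.515, 0, 0, 0],
    [-0.004, 0.01, 0.515, 0, 0, 0],
  ],
)

```text
clock: 9.85
tcp_pos: [0.6601, -0.2215, 0.0494]
orientation: [-2.653, -1.681, 0.002]
contact_force: [0.1, -0.0, -1.4]
grip_width: 0.0383
gripper_force: 35.9
```

Call:
apply_moves(
  rows=[
    [0, 0, 0.03, 0, 0, 0],
    [0, 0, 0.06, 0, 0, 0],
    [0, 0, 0.09, 0, 0, 0],
    [0, 0, 0.105, 0, 0, 0],
    [0, 0, 0.105, 0, 0, 0],
  ],
)

```text
clock: 10.48
tcp_pos: [0.6604, -0.2217, 0.0234]
orientation: [-2.654, -1.681, 0.001]
contact_force: [0.6, -0.5, -0.9]
grip_width: 0.0386
gripper_force: 35.9
```

```bash
python3 go.py .6604 -.2195 .0225 -.4415
```

```text
t 10.47 tcp [ 0.6604 -0.2217  0.0234] tooly [ 0.904 -0.427] j7 -0.44 w 0.0386 gf 35.9
shift [ 0.008 -0.004  0.004] turn [-0.  0. -0.]
```

Call:
apply_moves(
  rows=[
    [0.006, 0, 0.005, 0, 0, 0],
    [0.006, 0, 0.007, 0, 0, 0],
    [0.006, 0, 0.007, 0, 0, 0],
  ],
)

```text
clock: 10.85
tcp_pos: [0.6613, -0.2204, 0.0222]
orientation: [2.654, 1.681, 0.0]
contact_force: [-0.6, -0.2, -0.8]
grip_width: 0.0384
gripper_force: 35.9
```

Call:
apply_moves(
  rows=[
    [0, 0, 0, 0, 0, 0],
    [0, 0, 0, 0, 0, 0],
    [0, 0, 0, 0, 0, 0],
    [0, 0, -0.03, 0, 0, 0],
    [0, 0, -0.06, 0, 0, 0],
  ],
  claw=0.75,
)

```text
clock: 11.48
tcp_pos: [0.6614, -0.2204, 0.0378]
orientation: [2.654, 1.681, 0.0]
contact_force: [-0.4, -0.8, -0.6]
grip_width: 0.0639
gripper_force: 0.0
```

Call:
apply_moves(
  rows=[
    [0, 0, -0.12, 0, 0, 0],
    [0, 0, -0.25, 0, 0, 0],
    [0, 0, -0.4, 0, 0, 0],
    [0, 0, -0.55, 0, 0, 0],
    [0, 0, -0.55, 0, 0, 0],
  ],
)

```text
clock: 12.1
tcp_pos: [0.6637, -0.2208, 0.1794]
orientation: [2.649, 1.678, 0.008]
contact_force: [0.9, -0.3, 0.9]
grip_width: 0.0643
gripper_force: 0.0
```

```bash
python3 go.py .50 .03 .18 -.4415; python3 - <<'E'
from h import *
p=r.grab_frame('wrist'); save(p,'w4.png')
for n in('board','tall_tin','bean_tin','oblong_tin'):
    for d in r.landmark_of(p,n)[:3]: print(n,round(d['conf'],2),np.round(d['point'],1),np.round(at_z(p,d['point'],0.0,True)[:2],4))
E
```

```text
t 12.1 tcp [ 0.6637 -0.2208  0.1794] tooly [ 0.904 -0.427] j7 -0.39 w 0.0643 gf 0.0
shift [ 0.627 -1.021 -0.009] turn [ 0.005 -0.001 -0.   ]
board 0.94 [165.4 174.1] [ 0.5768 -0.1805]
tall_tin 0.97 [159.4  92.9] [ 0.6138 -0.0963]
bean_tin 0.7 [251.9 173.3] [ 0.666  -0.2224]
bean_tin 0.68 [159.   93.8] [ 0.613 -0.097]
oblong_tin 0.67 [250.8 170.3] [ 0.6663 -0.2188]
```

Call:
apply_moves(
  rows=[
    [0.12, -0.2, -0.05, 0, 0, 0],
    [0.25, -0.4, -0.1, 0, 0, 0],
    [0.38, -0.6, -0.15, 0, 0, 0],
    [0.51, -0.8, -0.15, 0, 0, 0],
    [0.627, -1.0, -0.15, 0, 0, 0],
  ],
  claw=1,
)

```text
clock: 12.98
tcp_pos: [0.5007, 0.0299, 0.2115]
orientation: [-2.653, -1.681, 0.001]
contact_force: [0.7, 0.5, 0.2]
grip_width: 0.0855
gripper_force: 0.0
```

Call:
apply_moves(
  rows=[
    [0.17, -0.14, 0, 0, 0, 0],
    [0.34, -0.28, 0, 0, 0, 0],
    [0.51, -0.42, 0, 0, 0, 0],
    [0.68, -0.57, 0, 0, 0, 0],
    [0.848, -0.73, 0, 0, 0, 0],
  ],
)

```text
clock: 13.6
tcp_pos: [0.427, 0.299, 0.2113]
orientation: [2.654, 1.68, -0.002]
contact_force: [1.7, 1.2, -0.5]
grip_width: 0.0853
gripper_force: 0.0
```

Call:
apply_moves(
  rows=[
    [0, 0, 0, 0, 0, 0],
    [0, 0, 0, 0, 0, 0],
    [0, 0, 0, 0, 0, 0],
  ],
)

```text
clock: 13.98
tcp_pos: [0.4284, 0.296, 0.2115]
orientation: [2.656, 1.677, -0.002]
contact_force: [0.5, -0.3, 0.5]
grip_width: 0.0854
gripper_force: 0.0
```

```bash
python3 - <<'E'
from h import *
p=r.grab_frame('wrist'); save(p,'w5.png'); im=p['pixels']
cv2.imwrite('pics/w5c.png',cv2.resize(im[60:310,120:420,::-1],None,fx=2.4,fy=2.4,interpolation=2))
for n in('garlic','salt_shaker','squat_jar'):
    for d in r.outline_of(p,n)[:3]:
        m=d['pixels']; ys,xs=np.nonzero(m); h={'garlic':.025,'salt_shaker':.045,'squat_jar':.03}[n]
        print(n,round(d['conf'],2),np.round([xs.mean(),ys.mean()],1),np.round(at_z(p,(xs.mean(),ys.mean()),h,True)[:2],4))
    for d in r.landmark_of(p,n)[:3]: print('  lm',round(d['conf'],2),np.round(d['point'],1),np.round(at_z(p,d['point'],0,True)[:2],4))
E
python3 go.py .442 .369 .08 -.4415
```

```text
garlic 0.87 [229.9 105.7] [0.4396 0.3722]
  lm 0.66 [230.1 103.5] [0.4394 0.3749]
salt_shaker 0.83 [337.6 131.6] [0.533  0.3002]
  lm 0.81 [323.6 128.8] [0.5285 0.3008]
  lm 0.49 [139.2 168.8] [0.2995 0.3555]
squat_jar 0.84 [305.5  52. ] [0.5394 0.392 ]
squat_jar 0.65 [351.8 232.1] [0.5102 0.1732]
  lm 0.71 [344.1 221.1] [0.5099 0.176 ]
  lm 0.67 [299.2  55.8] [0.5376 0.3931]
t 14.32 tcp [0.428  0.2974 0.2121] tooly [ 0.904 -0.428] j7 -1.38 w 0.0851 gf 0.0
shift [ 0.283 -0.072  0.528] turn [ 0.     0.    -0.001]
```

View pics/w5c.png

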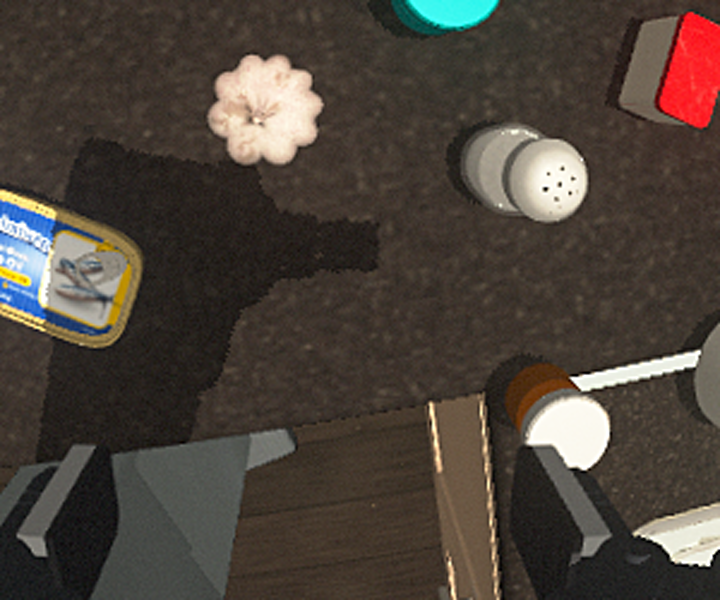

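The crop shows garlic at about (230,105) full-frame, with the shaker (335,130) and the amber jar (351,232) clear of it.

Call:
apply_moves(
  rows=[
    [0.1, -0.03, 0.1, 0, 0, 0],
    [0.2, -0.06, 0.25, 0, 0, 0],
    [0.288, -0.085, 0.4, 0, 0, 0],
    [0.288, -0.085, 0.528, 0, 0, 0],
    [0.288, -0.085, 0.528, 0, 0, 0],
  ],
)

```text
clock: 14.95
tcp_pos: [0.438, 0.3707, 0.0778]
orientation: [2.653, 1.681, -0.008]
contact_force: [-0.6, -0.4, -0.4]
grip_width: 0.0855
gripper_force: 0.0
```

Call:
apply_moves(
  rows=[
    [0, 0, 0.1, 0, 0, 0],
    [0, 0, 0.2, 0, 0, 0],
    [0, 0, 0.304, 0, 0, 0],
    [0, 0, 0.304, 0, 0, 0],
    [0, 0, 0.304, 0, 0, 0],
  ],
)

```text
clock: 15.58
tcp_pos: [0.4403, 0.3727, 0.0058]
orientation: [-2.654, -1.68, -0.004]
contact_force: [0.5, 0.6, 0.4]
grip_width: 0.0855
gripper_force: 0.0
```

```bash
python3 go.py .4397 .3715 .004 -.4415
```

```text
t 15.57 tcp [0.4403 0.3727 0.0058] tooly [ 0.904 -0.428] j7 -1.68 w 0.0855 gf 0.0
shift [-0.006 -0.     0.007] turn [ 0.001 -0.001 -0.   ]
```

Call:
apply_moves(
  rows=[
    [-0.004, 0, 0.004, 0, 0, 0],
    [-0.004, 0, 0.004, 0, 0, 0],
    [-0.004, 0, 0.004, 0, 0, 0],
    [-0.004, 0, 0.004, 0, 0, 0],
    [-0.004, 0, 0.004, 0, 0, 0],
  ],
  claw=0,
  newtons=20,
)

```text
clock: 16.2
tcp_pos: [0.4395, 0.3712, 0.0042]
orientation: [2.654, 1.68, 0.002]
contact_force: [-0.8, -1.8, 8.0]
grip_width: 0.0499
gripper_force: 19.7
```

Call:
apply_moves(
  rows=[
    [0, 0, 0, 0, 0, 0],
    [0, 0, -0.1, 0, 0, 0],
    [0, 0, -0.3, 0, 0, 0],
    [0, 0, -0.5, 0, 0, 0],
    [0, 0, -0.7, 0, 0, 0],
  ],
)

```text
clock: 16.82
tcp_pos: [0.4387, 0.3709, 0.1799]
orientation: [2.654, 1.681, 0.0]
contact_force: [0.3, 0.3, -0.9]
grip_width: 0.05
gripper_force: 21.0
```

```bash
python3 go.py .50 .06 .18 -.4415; python3 go.py .6275 -.303 .18 -.4415
```

```text
t 16.82 tcp [0.4387 0.3709 0.1799] tooly [ 0.904 -0.427] j7 -1.52 w 0.05 gf 21.0
shift [-1.02   0.753 -0.   ] turn [ 0. -0.  0.]
t 16.82 tcp [0.4387 0.3709 0.1799] tooly [ 0.904 -0.427] j7 -1.52 w 0.05 gf 21.0
shift [-2.115  1.834 -0.   ] turn [ 0. -0.  0.]
```

Call:
apply_moves(
  rows=[
    [-0.2, 0.15, 0, 0, 0, 0],
    [-0.4, 0.3, 0, 0, 0, 0],
    [-0.6, 0.45, 0, 0, 0, 0],
    [-0.8, 0.6, 0, 0, 0, 0],
    [-1.0, 0.75, 0, 0, 0, 0],
  ],
)

```text
clock: 17.45
tcp_pos: [0.5018, 0.0629, 0.1786]
orientation: [2.653, 1.681, 0.001]
contact_force: [0.5, 0.5, -0.7]
grip_width: 0.0497
gripper_force: 21.0
```

Call:
apply_moves(
  rows=[
    [-0.14, 0.13, 0, 0, 0, 0],
    [-0.28, 0.27, 0, 0, 0, 0],
    [-0.42, 0.4, 0, 0, 0, 0],
    [-0.56, 0.54, 0, 0, 0, 0],
    [-0.56, 0.54, 0, 0, 0, 0],
  ],
)

```text
clock: 18.08
tcp_pos: [0.5642, -0.1245, 0.1779]
orientation: [2.659, 1.67, -0.001]
contact_force: [0.1, -0.1, -0.4]
grip_width: 0.0503
gripper_force: 21.0
```

Call:
apply_moves(
  rows=[
    [-0.14, 0.13, 0, 0, 0, 0],
    [-0.28, 0.27, 0, 0, 0, 0],
    [-0.42, 0.4, 0, 0, 0, 0],
    [-0.56, 0.54, 0, 0, 0, 0],
    [-0.56, 0.54, 0, 0, 0, 0],
  ],
)

```text
clock: 18.7
tcp_pos: [0.6256, -0.308, 0.1775]
orientation: [2.658, 1.673, -0.002]
contact_force: [0.2, 1.4, -0.9]
grip_width: 0.0498
gripper_force: 21.1
```

```bash
python3 go.py .6273 -.3035 .045 -.4415;python3 - <<'E'
from h import *
p=r.grab_frame('wrist'); save(p,'w6.png')
E
python3 go.py .6273 -.3035 .004 -.4415
```

```text
t 18.7 tcp [ 0.6256 -0.308   0.1775] tooly [ 0.902 -0.432] j7 -0.27 w 0.0498 gf 21.1
shift [ 0.02  -0.002  0.53 ] turn [ 0.     0.001 -0.004]
t 18.75 tcp [ 0.6258 -0.3047  0.1776] tooly [ 0.903 -0.43 ] j7 -0.27 w 0.05 gf 21.1
shift [0.007 0.004 0.694] turn [-0.    -0.    -0.002]
```

View pics/w6.png

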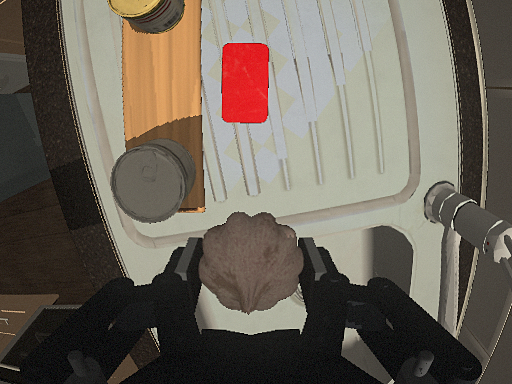

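Oblong tin stands aligned behind the board (245,83). Garlic is held upright, its target being level with the bean tin (155,180).

Call:
apply_moves(
  rows=[
    [0.007, 0.004, 0.15, 0, 0, 0],
    [0.007, 0.004, 0.3, 0, 0, 0],
    [0.007, 0.004, 0.45, 0, 0, 0],
    [0.007, 0.004, 0.59, 0, 0, 0],
    [0.007, 0.004, 0.59, 0, 0, 0],
  ],
)

```text
clock: 19.38
tcp_pos: [0.6256, -0.2992, 0.028]
orientation: [-2.647, -1.681, 0.004]
contact_force: [-0.1, -0.5, -0.2]
grip_width: 0.0499
gripper_force: 21.1
```

Call:
apply_moves(
  rows=[
    [0, 0, 0.03, 0, 0, 0],
    [0, 0, 0.06, 0, 0, 0],
    [0, 0, 0.09, 0, 0, 0],
    [0, 0, 0.105, 0, 0, 0],
    [0, 0, 0.105, 0, 0, 0],
  ],
)

```text
clock: 20.0
tcp_pos: [0.6278, -0.3025, 0.0041]
orientation: [-2.654, -1.681, -0.0]
contact_force: [1.5, -0.8, -0.8]
grip_width: 0.0502
gripper_force: 21.5
```

```bash
python3 go.py .6273 -.3035 .0035 -.4415
```

```text
t 20.0 tcp [ 0.6278 -0.3025  0.0041] tooly [ 0.904 -0.427] j7 -0.35 w 0.0502 gf 21.5
shift [-0.004  0.     0.003] turn [-0. -0. -0.]
```

Call:
apply_moves(
  rows=[
    [-0.004, 0, 0.004, 0, 0, 0],
    [-0.004, 0, 0.005, 0, 0, 0],
    [-0.004, 0, 0.005, 0, 0, 0],
  ],
)

```text
clock: 20.38
tcp_pos: [0.6276, -0.3035, 0.0033]
orientation: [2.654, 1.681, 0.001]
contact_force: [0.9, -0.6, 0.1]
grip_width: 0.0498
gripper_force: 21.5
```

Call:
apply_moves(
  rows=[
    [0, 0, 0, 0, 0, 0],
    [0, 0, 0, 0, 0, 0],
    [0, 0, 0, 0, 0, 0],
    [0, 0, -0.04, 0, 0, 0],
    [0, 0, -0.1, 0, 0, 0],
  ],
  claw=0.78,
)

```text
clock: 21.0
tcp_pos: [0.6264, -0.3031, 0.0284]
orientation: [-2.653, -1.68, 0.002]
contact_force: [0.3, -0.6, -0.1]
grip_width: 0.067
gripper_force: 0.0
```

Call:
apply_moves(
  rows=[
    [0, 0, -0.15, 0, 0, 0],
    [0, 0, -0.35, 0, 0, 0],
    [0, 0, -0.55, 0, 0, 0],
    [0, 0, -0.65, 0, 0, 0],
    [0, 0, -0.65, 0, 0, 0],
  ],
)

```text
clock: 21.62
tcp_pos: [0.6284, -0.3036, 0.1943]
orientation: [2.65, 1.679, 0.004]
contact_force: [-0.3, -0.5, -0.5]
grip_width: 0.0667
gripper_force: 0.0
```

```bash
python3 go.py .50 .05 .2 -.4415; python3 - <<'E'
from h import *
p=r.grab_frame('wrist'); save(p,'w7.png')
for n in('garlic','oblong_tin','bean_tin'):
    for d in r.landmark_of(p,n)[:3]: print(n,round(d['conf'],2),np.round(d['point'],1),np.round(at_z(p,d['point'],0.0,True)[:2],4))
E
```

```text
t 21.62 tcp [ 0.6284 -0.3036  0.1943] tooly [ 0.904 -0.427] j7 -0.27 w 0.0667 gf 0.0
shift [ 1.059 -1.069 -0.028] turn [ 0.003  0.    -0.   ]
bean_tin 0.75 [164.3 171.5] [ 0.5358 -0.2614]
```

View pics/w7.png

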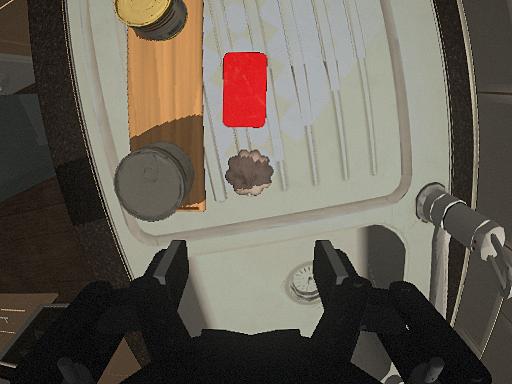

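Garlic stands at (249,172) beside the bean tin (155,180); the oblong tin is at (245,90). Next is the shaker.

Call:
apply_moves(
  rows=[
    [0.13, -0.13, -0.02, 0, 0, 0],
    [0.27, -0.27, -0.03, 0, 0, 0],
    [0.4, -0.4, -0.03, 0, 0, 0],
    [0.53, -0.535, -0.03, 0, 0, 0],
    [0.53, -0.535, -0.03, 0, 0, 0],
  ],
  claw=1,
)

```text
clock: 22.45
tcp_pos: [0.5614, -0.1218, 0.1972]
orientation: [-2.646, -1.688, 0.002]
contact_force: [0.0, -0.5, 0.8]
grip_width: 0.0852
gripper_force: 0.0
```

Call:
apply_moves(
  rows=[
    [0.13, -0.13, 0, 0, 0, 0],
    [0.27, -0.27, 0, 0, 0, 0],
    [0.4, -0.4, 0, 0, 0, 0],
    [0.53, -0.535, 0, 0, 0, 0],
    [0.53, -0.535, 0, 0, 0, 0],
  ],
)

```text
clock: 23.08
tcp_pos: [0.4975, 0.0535, 0.1976]
orientation: [-2.648, -1.688, 0.001]
contact_force: [-0.4, -0.9, 0.6]
grip_width: 0.0854
gripper_force: 0.0
```

Call:
apply_moves(
  rows=[
    [0.15, -0.06, 0, 0, 0, 0],
    [0.3, -0.12, 0, 0, 0, 0],
    [0.45, -0.18, 0, 0, 0, 0],
    [0.6, -0.24, 0, 0, 0, 0],
    [0.6, -0.24, 0, 0, 0, 0],
  ],
)

```text
clock: 23.7
tcp_pos: [0.5088, 0.2141, 0.1975]
orientation: [-2.65, -1.685, -0.0]
contact_force: [0.1, -0.7, 0.7]
grip_width: 0.0855
gripper_force: 0.0
```

```bash
python3 - <<'E'
from h import *
r.grab_frame('wrist')
p=r.grab_frame('wrist'); save(p,'w8.png')
for n in('salt_shaker','squat_jar'):
    for d in r.outline_of(p,n)[:2]:
        m=d['pixels']; ys,xs=np.nonzero(m); h={'salt_shaker':.045,'squat_jar':.03}[n]
        print(n,round(d['conf'],2),np.round([xs.mean(),ys.mean()],1),np.round(at_z(p,(xs.mean(),ys.mean()),h,True)[:2],4))
    for d in r.landmark_of(p,n)[:2]: print('  lm',round(d['conf'],2),np.round(d['point'],1),np.round(at_z(p,d['point'],0,True)[:2],4))
E
python3 go.py .533 .3007 .13 -.4415
```

```text
salt_shaker 0.57 [235.   89.5] [0.5334 0.2997]
  lm 0.89 [234.5  88.3] [0.5323 0.304 ]
squat_jar 0.7 [199.  16.] [0.5336 0.3898]
squat_jar 0.66 [265.1 209.7] [0.5065 0.1692]
  lm 0.93 [205.1  18.2] [0.5379 0.3943]
  lm 0.61 [262.3 197.6] [0.5065 0.1739]
t 24.0 tcp [0.509  0.2099 0.1977] tooly [ 0.903 -0.43 ] j7 -1.18 w 0.0859 gf 0.0
shift [ 0.37  -0.069  0.27 ] turn [ 0.     0.001 -0.002]
```

Call:
apply_moves(
  rows=[
    [0.19, -0.035, 0.05, 0, 0, 0],
    [0.37, -0.069, 0.15, 0, 0, 0],
    [0.37, -0.069, 0.27, 0, 0, 0],
    [0.37, -0.069, 0.27, 0, 0, 0],
    [0.37, -0.069, 0.27, 0, 0, 0],
  ],
)

```text
clock: 24.62
tcp_pos: [0.5333, 0.3019, 0.1315]
orientation: [2.655, 1.679, 0.001]
contact_force: [-0.5, -0.5, 1.3]
grip_width: 0.0853
gripper_force: 0.0
```

Call:
apply_moves(
  rows=[
    [0, 0, 0.12, 0, 0, 0],
    [0, 0, 0.24, 0, 0, 0],
    [0, 0, 0.36, 0, 0, 0],
    [0, 0, 0.428, 0, 0, 0],
    [0, 0, 0.428, 0, 0, 0],
  ],
)

```text
clock: 25.25
tcp_pos: [0.5326, 0.3022, 0.0236]
orientation: [2.654, 1.68, -0.001]
contact_force: [0.2, -0.0, -1.0]
grip_width: 0.0859
gripper_force: 0.0
```

```bash
python3 go.py .5333 .301 .023 -.4415
```

```text
t 25.25 tcp [0.5326 0.3022 0.0236] tooly [ 0.904 -0.428] j7 -1.45 w 0.0859 gf 0.0
shift [-0.003  0.004  0.002] turn [-0.     0.    -0.001]
```

Call:
apply_moves(
  rows=[
    [0, 0, 0, 0, 0, 0],
    [0, 0, 0, 0, 0, 0],
    [0, 0, 0, 0, 0, 0],
    [0, 0, 0, 0, 0, 0],
    [0, 0, 0, 0, 0, 0],
  ],
  claw=0,
  newtons=35,
)

```text
clock: 25.88
tcp_pos: [0.5334, 0.3032, 0.0249]
orientation: [2.654, 1.681, 0.003]
contact_force: [-1.2, -1.6, 5.6]
grip_width: 0.0406
gripper_force: 34.7
```

Call:
apply_moves(
  rows=[
    [0, 0, 0, 0, 0, 0],
    [0, 0, -0.1, 0, 0, 0],
    [0, 0, -0.3, 0, 0, 0],
    [0, 0, -0.5, 0, 0, 0],
    [0, 0, -0.65, 0, 0, 0],
  ],
)

```text
clock: 26.5
tcp_pos: [0.5328, 0.3032, 0.1887]
orientation: [2.654, 1.681, 0.003]
contact_force: [1.2, 0.2, -1.1]
grip_width: 0.0402
gripper_force: 35.9
```

```bash
python3 - <<'E'
from h import *
p=r.grab_frame('wrist'); save(p,'w9.png')
E
python3 go.py .50 .05 .19 -.4415; python3 go.py .579 -.181 .19 -.4415
```

```text
t 26.55 tcp [0.5347 0.3049 0.1936] tooly [ 0.904 -0.427] j7 -1.33 w 0.0404 gf 35.9
shift [-0.981  0.31   0.009] turn [ 0.003 -0.005  0.   ]
t 26.55 tcp [0.5347 0.3049 0.1936] tooly [ 0.904 -0.427] j7 -1.33 w 0.0404 gf 35.9
shift [-1.682  0.991  0.007] turn [ 0.003 -0.005  0.   ]
```

View pics/w9.png

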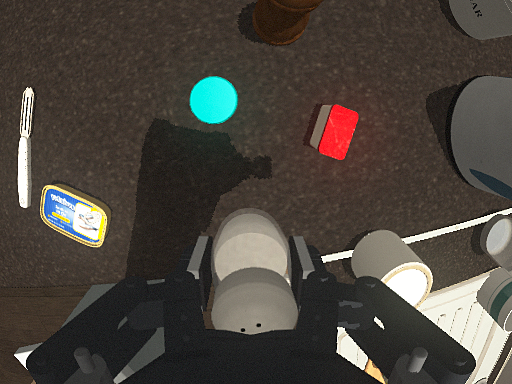

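Call:
apply_moves(
  rows=[
    [-0.2, 0.06, 0, 0, 0, 0],
    [-0.4, 0.12, 0, 0, 0, 0],
    [-0.6, 0.18, 0, 0, 0, 0],
    [-0.8, 0.25, 0, 0, 0, 0],
    [-0.98, 0.31, 0, 0, 0, 0],
  ],
)

```text
clock: 27.18
tcp_pos: [0.4973, 0.0461, 0.1862]
orientation: [2.654, 1.68, 0.0]
contact_force: [0.2, -0.3, -1.1]
grip_width: 0.0405
gripper_force: 35.9
```

Call:
apply_moves(
  rows=[
    [-0.15, 0.15, 0, 0, 0, 0],
    [-0.3, 0.3, 0, 0, 0, 0],
    [-0.45, 0.45, 0, 0, 0, 0],
    [-0.6, 0.6, 0, 0, 0, 0],
    [-0.7, 0.68, 0, 0, 0, 0],
  ],
)

```text
clock: 27.8
tcp_pos: [0.577, -0.1859, 0.1859]
orientation: [2.656, 1.677, -0.0]
contact_force: [-0.6, 1.1, -1.4]
grip_width: 0.0401
gripper_force: 35.9
```

Call:
apply_moves(
  rows=[
    [0, 0, 0, 0, 0, 0],
    [0, 0, 0, 0, 0, 0],
    [0, 0, 0, 0, 0, 0],
  ],
)

```text
clock: 28.18
tcp_pos: [0.5767, -0.1809, 0.1862]
orientation: [-2.652, -1.684, -0.0]
contact_force: [-0.2, -0.5, -0.4]
grip_width: 0.0401
gripper_force: 35.9
```

```bash
python3 go.py .579 -.181 .06 -.4415
```

```text
t 28.18 tcp [ 0.5767 -0.1809  0.1862] tooly [ 0.905 -0.425] j7 -0.45 w 0.0401 gf 35.9
shift [0.003 0.009 0.505] turn [-0.    -0.     0.001]
```

Call:
apply_moves(
  rows=[
    [0.003, 0.009, 0.15, 0, 0, 0],
    [0.003, 0.009, 0.3, 0, 0, 0],
    [0.003, 0.009, 0.45, 0, 0, 0],
    [0.003, 0.009, 0.555, 0, 0, 0],
    [0.003, 0.009, 0.555, 0, 0, 0],
  ],
)

```text
clock: 28.8
tcp_pos: [0.5776, -0.1814, 0.0457]
orientation: [-2.65, -1.682, 0.004]
contact_force: [0.4, 0.1, -0.1]
grip_width: 0.04
gripper_force: 35.9
```

Call:
apply_moves(
  rows=[
    [0, 0, 0.02, 0, 0, 0],
    [0, 0, 0.04, 0, 0, 0],
    [0, 0, 0.05, 0, 0, 0],
    [0, 0, 0.05, 0, 0, 0],
  ],
)

```text
clock: 29.3
tcp_pos: [0.5792, -0.1831, 0.035]
orientation: [2.654, 1.681, 0.0]
contact_force: [-0.1, 0.1, -1.1]
grip_width: 0.0401
gripper_force: 35.9
```

```bash
python3 go.py .579 -.181 .0335 -.4415
```

```text
t 29.3 tcp [ 0.5792 -0.1831  0.035 ] tooly [ 0.904 -0.427] j7 -0.55 w 0.0401 gf 35.9
shift [ 0.007 -0.004  0.006] turn [ 0.  0. -0.]
```

Call:
apply_moves(
  rows=[
    [0.006, 0, 0.006, 0, 0, 0],
    [0.006, 0, 0.007, 0, 0, 0],
    [0.006, 0, 0.007, 0, 0, 0],
  ],
)

```text
clock: 29.68
tcp_pos: [0.5799, -0.1822, 0.034]
orientation: [2.654, 1.68, -0.001]
contact_force: [-1.7, -0.8, 6.6]
grip_width: 0.0405
gripper_force: 36.5
```

Call:
apply_moves(
  rows=[
    [0, 0, 0, 0, 0, 0],
    [0, 0, 0, 0, 0, 0],
    [0, 0, 0, 0, 0, 0],
    [0, 0, -0.04, 0, 0, 0],
    [0, 0, -0.1, 0, 0, 0],
  ],
  claw=0.78,
)

```text
clock: 30.3
tcp_pos: [0.5796, -0.1815, 0.0587]
orientation: [-2.654, -1.681, 0.0]
contact_force: [0.6, -1.2, 0.4]
grip_width: 0.0667
gripper_force: 0.0
```

Call:
apply_moves(
  rows=[
    [0, 0, -0.15, 0, 0, 0],
    [0, 0, -0.35, 0, 0, 0],
    [0, 0, -0.5, 0, 0, 0],
    [0, 0, -0.55, 0, 0, 0],
    [0, 0, -0.55, 0, 0, 0],
  ],
)

```text
clock: 30.92
tcp_pos: [0.58, -0.1817, 0.1965]
orientation: [2.653, 1.68, 0.002]
contact_force: [0.5, 0.1, -0.2]
grip_width: 0.0663
gripper_force: 0.0
```

```bash
python3 go.py .509 .174 .195 -.4415; python3 - <<'E'
from h import *
p=r.grab_frame('wrist'); save(p,'w10.png')
for n in('salt_shaker','tall_tin','bean_tin'):
    for d in r.landmark_of(p,n)[:3]: print(n,round(d['conf'],2),np.round(d['point'],1),np.round(at_z(p,d['point'],0.009,True)[:2],4))
E
```

```text
t 30.93 tcp [ 0.58   -0.1817  0.1965] tooly [ 0.904 -0.427] j7 -0.45 w 0.0663 gf 0.0
shift [ 1.165 -0.865  0.005] turn [ 0.001 -0.    -0.   ]
salt_shaker 0.59 [248.2 171.2] [ 0.5778 -0.181 ]
tall_tin 0.97 [248.3  90.1] [ 0.6169 -0.0985]
bean_tin 0.65 [242.9 240.2] [ 0.5346 -0.2568]
```

View pics/w10.png

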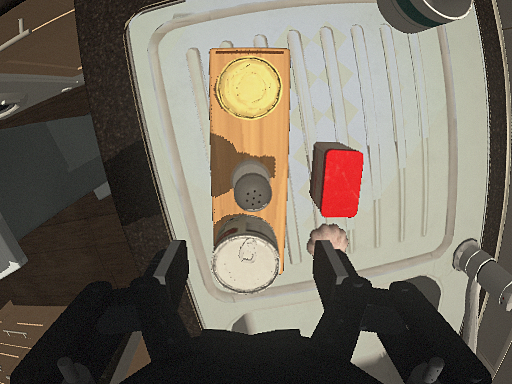

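Shaker is upright at board centre (252,190), between the tall tin (248,88) and bean tin (246,262). Next is the amber jar.

Call:
apply_moves(
  rows=[
    [0.14, -0.11, 0, 0, 0, 0],
    [0.28, -0.22, 0, 0, 0, 0],
    [0.42, -0.33, 0, 0, 0, 0],
    [0.58, -0.43, 0, 0, 0, 0],
    [0.58, -0.43, 0, 0, 0, 0],
  ],
  claw=1,
)

```text
clock: 31.75
tcp_pos: [0.5435, 0.0002, 0.1949]
orientation: [-2.646, -1.69, 0.0]
contact_force: [-0.1, -1.2, 0.5]
grip_width: 0.0854
gripper_force: 0.0
```

Call:
apply_moves(
  rows=[
    [0.08, -0.11, 0, 0, 0, 0],
    [0.16, -0.22, 0, 0, 0, 0],
    [0.24, -0.33, 0, 0, 0, 0],
    [0.28, -0.43, 0, 0, 0, 0],
    [0.28, -0.43, 0, 0, 0, 0],
  ],
)

```text
clock: 32.38
tcp_pos: [0.476, 0.1053, 0.1949]
orientation: [-2.651, -1.684, 0.002]
contact_force: [-0.5, -1.0, -0.6]
grip_width: 0.0855
gripper_force: 0.0
```

```bash
python3 - <<'E'
from h import *
r.grab_frame('wrist');r.grab_frame('wrist');p=r.grab_frame('wrist'); save(p,'w11.png')
cv2.imwrite('pics/w11c.png',cv2.resize(p['pixels'][60:260,130:400,::-1],None,fx=2.4,fy=2.4,interpolation=2))
for n in('squat_jar',):
    for d in r.outline_of(p,n)[:2]:
        m=d['pixels']; ys,xs=np.nonzero(m); print(n,round(d['conf'],2),np.round(d['rect']),np.round(at_z(p,(xs.mean(),ys.mean()),.03,True)[:2],4))
    for d in r.landmark_of(p,n)[:2]: print('  lm',round(d['conf'],2),np.round(d['point'],1),np.round(at_z(p,d['point'],0,True)[:2],4))
E
python3 go.py .509 .174 .1 -.4415
```

```text
squat_jar 0.78 [226.  81.  44.  49.] [0.5073 0.1735]
squat_jar 0.18 [ 9. 31. 68. 59.] [0.3152 0.3443]
  lm 0.89 [246.6 103.9] [0.5058 0.1737]
t 32.62 tcp [0.4779 0.1034 0.1953] tooly [ 0.903 -0.429] j7 -0.97 w 0.0852 gf 0.0
shift [ 0.309 -0.009  0.381] turn [-0.     0.    -0.001]
```

View pics/w11c.png

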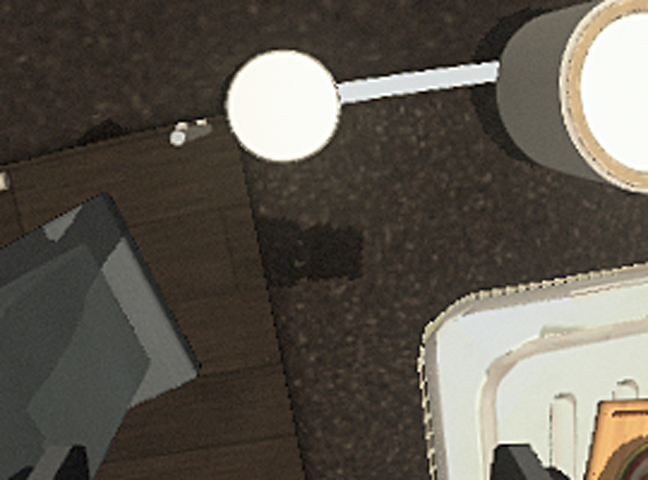

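Straight above, the white cap (amber body, not turquoise) is at about (248,104), with a cupboard handle beside the corner and the mug well clear.

Call:
apply_moves(
  rows=[
    [0.15, -0.007, 0.1, 0, 0, 0],
    [0.304, -0.014, 0.2, 0, 0, 0],
    [0.304, -0.014, 0.38, 0, 0, 0],
    [0.304, -0.014, 0.38, 0, 0, 0],
    [0.304, -0.014, 0.38, 0, 0, 0],
  ],
)

```text
clock: 33.25
tcp_pos: [0.5074, 0.1743, 0.1015]
orientation: [2.655, 1.679, 0.001]
contact_force: [-1.2, 0.7, 0.1]
grip_width: 0.0857
gripper_force: 0.0
```

Call:
apply_moves(
  rows=[
    [0, 0, 0.12, 0, 0, 0],
    [0, 0, 0.24, 0, 0, 0],
    [0, 0, 0.34, 0, 0, 0],
    [0, 0, 0.368, 0, 0, 0],
    [0, 0, 0.368, 0, 0, 0],
  ],
)

```text
clock: 33.88
tcp_pos: [0.5076, 0.1749, 0.0098]
orientation: [2.654, 1.68, 0.003]
contact_force: [-0.1, -0.0, 0.3]
grip_width: 0.0854
gripper_force: 0.0
```

```bash
python3 go.py .5072 .1735 .008 -.4415
```

```text
t 33.88 tcp [0.5076 0.1749 0.0098] tooly [ 0.904 -0.428] j7 -1.32 w 0.0854 gf 0.0
shift [-0.006  0.001  0.007] turn [ 0.001 -0.001 -0.001]
```

Call:
apply_moves(
  rows=[
    [-0.004, 0, 0, 0, 0, 0],
    [-0.004, 0, 0, 0, 0, 0],
    [-0.004, 0, 0, 0, 0, 0],
    [-0.004, 0, 0, 0, 0, 0],
    [-0.004, 0, 0, 0, 0, 0],
  ],
  claw=0,
  newtons=35,
)

```text
clock: 34.5
tcp_pos: [0.5068, 0.174, 0.0096]
orientation: [2.653, 1.68, 0.002]
contact_force: [-1.1, -1.2, 6.5]
grip_width: 0.0426
gripper_force: 34.9
```

Call:
apply_moves(
  rows=[
    [0, 0, 0, 0, 0, 0],
    [0, 0, 0, 0, 0, 0],
    [0, 0, 0, 0, 0, 0],
  ],
)

```text
clock: 34.88
tcp_pos: [0.5068, 0.174, 0.0096]
orientation: [2.653, 1.68, 0.002]
contact_force: [-1.9, -1.9, 7.6]
grip_width: 0.0429
gripper_force: 34.9
```

Call:
apply_moves(
  rows=[
    [0, 0, -0.1, 0, 0, 0],
    [0, 0, -0.3, 0, 0, 0],
    [0, 0, -0.5, 0, 0, 0],
    [0, 0, -0.7, 0, 0, 0],
    [0, 0, -0.7, 0, 0, 0],
  ],
)

```text
clock: 35.5
tcp_pos: [0.5084, 0.1752, 0.1877]
orientation: [2.652, 1.68, 0.012]
contact_force: [0.2, 0.1, -1.5]
grip_width: 0.0429
gripper_force: 36.0
```

```bash
python3 go.py .52 .02 .185 -.4415; python3 go.py .6172 -.0993 .185 -.4415
```

```text
t 35.5 tcp [0.5084 0.1752 0.1877] tooly [ 0.904 -0.427] j7 -1.14 w 0.0429 gf 36.0
shift [-0.542  0.307  0.01 ] turn [ 0.004 -0.003 -0.   ]
t 35.5 tcp [0.5084 0.1752 0.1877] tooly [ 0.904 -0.427] j7 -1.14 w 0.0429 gf 36.0
shift [-0.807  0.863  0.012] turn [ 0.004 -0.003 -0.   ]
```

Call:
apply_moves(
  rows=[
    [-0.14, 0.08, 0, 0, 0, 0],
    [-0.28, 0.16, 0, 0, 0, 0],
    [-0.42, 0.24, 0, 0, 0, 0],
    [-0.54, 0.31, 0, 0, 0, 0],
    [-0.54, 0.31, 0, 0, 0, 0],
  ],
)

```text
clock: 36.12
tcp_pos: [0.5177, 0.015, 0.1821]
orientation: [2.659, 1.674, -0.005]
contact_force: [-0.7, -0.5, -1.2]
grip_width: 0.0426
gripper_force: 36.0
```

Call:
apply_moves(
  rows=[
    [-0.15, 0.14, 0, 0, 0, 0],
    [-0.3, 0.28, 0, 0, 0, 0],
    [-0.45, 0.42, 0, 0, 0, 0],
    [-0.59, 0.56, 0, 0, 0, 0],
    [-0.59, 0.56, 0, 0, 0, 0],
  ],
)

```text
clock: 36.75
tcp_pos: [0.582, -0.1786, 0.182]
orientation: [2.659, 1.673, -0.003]
contact_force: [-0.8, 1.0, -1.6]
grip_width: 0.0422
gripper_force: 36.0
```

```bash
python3 - <<'E'
from h import *
r.grab_frame('wrist');r.grab_frame('wrist');p=r.grab_frame('wrist'); save(p,'w12.png')
cv2.imwrite('pics/w12c.png',cv2.resize(p['pixels'][30:330,120:420,::-1],None,fx=2,fy=2,interpolation=2))
for n in('tall_tin',):
    for d in r.outline_of(p,n)[:2]:
        print(n,round(d['conf'],2),np.round(d['rect']),); 
        l,t,w,h=d['rect']; print(np.round(at_z(p,(l+w/2,t+h/2),.081,True)[:2],4))
    for d in r.landmark_of(p,n)[:2]: print('  lm',round(d['conf'],2),np.round(d['point'],1),np.round(at_z(p,d['point'],.009,True)[:2],4))
for d in r.landmark_of(p,'squat_jar')[:2]: print('  lm',round(d['conf'],2),np.round(d['point'],1))
im=p['pixels'].astype(int); m=((im[...,0]-im[...,2]>40)&(im[...,0]>140)&(im[...,1]>im[...,0]*.82)); m[150:]=0;m[:,:200]=0;m[:,310:]=0
n,l,s,c=cv2.connectedComponentsWithStats(m.astype(np.uint8)); i=1+np.argmax(s[1:,4]); print('top',s[i],c[i]); ys,xs=np.nonzero(l==i); cc,rr=cv2.minEnclosingCircle(np.c_[xs,ys].astype(np.float32)); print(cc,rr,np.round(at_z(p,cc,.081,True),4))
E
python3 go.py .6172 -.0993 .13 -.4415
```

```text
tall_tin 0.76 [219.  63.  70.  68.]
[ 0.6188 -0.1001]
tall_tin 0.16 [315. 235.  41.  41.]
[ 0.6284 -0.2641]
  lm 0.62 [251.5  98.5] [ 0.6169 -0.0997]
  lm 0.95 [250.4 244.1]
top [ 218   62   70   70 3543] [252.05278013  96.57578323]
(252.4224090576172, 96.81034851074219) 35.1273078918457 [ 0.6175 -0.0996  0.081 ]
t 37.05 tcp [ 0.5819 -0.1724  0.1835] tooly [ 0.905 -0.425] j7 -0.48 w 0.0427 gf 36.0
shift [0.325 0.004 0.214] turn [-0.    -0.     0.002]
```

View pics/w12c.png

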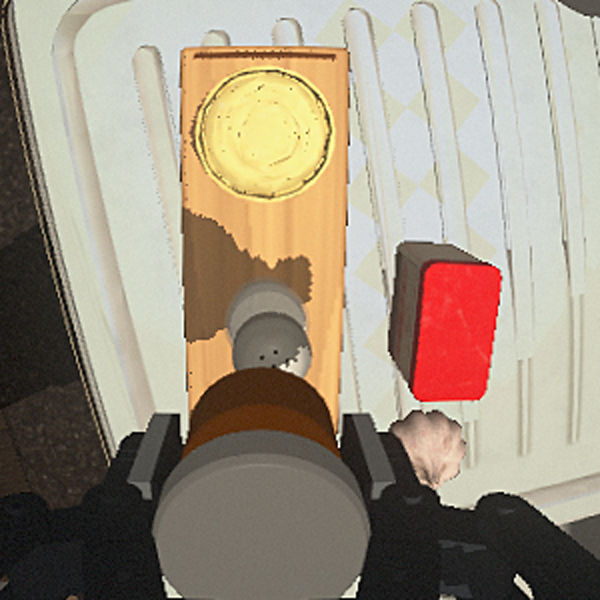

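The tall tin's top is clear at about (252,97), with the jar held upright below it in the view.

Call:
apply_moves(
  rows=[
    [0.15, 0.002, 0, 0, 0, 0],
    [0.324, 0.004, 0, 0, 0, 0],
    [0.324, 0.004, 0.15, 0, 0, 0],
    [0.324, 0.004, 0.29, 0, 0, 0],
    [0.324, 0.004, 0.29, 0, 0, 0],
  ],
)

```text
clock: 37.67
tcp_pos: [0.6152, -0.1005, 0.1086]
orientation: [-2.649, -1.681, 0.007]
contact_force: [-0.4, -0.5, -1.1]
grip_width: 0.0429
gripper_force: 36.0
```

Call:
apply_moves(
  rows=[
    [0, 0, 0, 0, 0, 0],
    [0, 0, 0, 0, 0, 0],
    [0, 0, 0, 0, 0, 0],
  ],
)

```text
clock: 38.05
tcp_pos: [0.6183, -0.1017, 0.1124]
orientation: [2.653, 1.68, 0.002]
contact_force: [-0.3, -0.2, -0.8]
grip_width: 0.0425
gripper_force: 36.1
```

```bash
python3 go.py .6175 -.0996 .0905 -.4415
```

```text
t 38.05 tcp [ 0.6183 -0.1017  0.1124] tooly [ 0.904 -0.428] j7 -0.65 w 0.0425 gf 36.1
shift [ 0.006 -0.007  0.088] turn [ 0.001 -0.    -0.   ]
```

Call:
apply_moves(
  rows=[
    [0.005, -0.005, 0.025, 0, 0, 0],
    [0.005, -0.005, 0.05, 0, 0, 0],
    [0.005, -0.005, 0.075, 0, 0, 0],
    [0.005, -0.005, 0.078, 0, 0, 0],
    [0.005, -0.005, 0.078, 0, 0, 0],
  ],
)

```text
clock: 38.67
tcp_pos: [0.6169, -0.0999, 0.0914]
orientation: [-2.654, -1.681, 0.0]
contact_force: [-0.0, 0.2, -1.1]
grip_width: 0.0432
gripper_force: 36.1
```

```bash
python3 go.py .6175 -.0996 .0905 -.4415
```

```text
t 38.67 tcp [ 0.6169 -0.0999  0.0914] tooly [ 0.904 -0.427] j7 -0.67 w 0.0432 gf 36.1
shift [0.002 0.001 0.003] turn [-0.  0. -0.]
```

Call:
apply_moves(
  rows=[
    [0, 0, 0.003, 0, 0, 0],
    [0, 0, 0.006, 0, 0, 0],
    [0, 0, 0.006, 0, 0, 0],
  ],
)

```text
clock: 39.05
tcp_pos: [0.6172, -0.1, 0.0907]
orientation: [2.654, 1.681, 0.001]
contact_force: [-1.5, 0.1, 4.7]
grip_width: 0.0427
gripper_force: 36.5
```

Call:
apply_moves(
  rows=[
    [0, 0, 0, 0, 0, 0],
    [0, 0, 0, 0, 0, 0],
    [0, 0, 0, 0, 0, 0],
    [0, 0, 0, 0, 0, 0],
    [0, 0, -0.03, 0, 0, 0],
  ],
  claw=0.78,
)

```text
clock: 39.67
tcp_pos: [0.6165, -0.0999, 0.0972]
orientation: [-2.653, -1.681, 0.002]
contact_force: [-0.6, -0.1, 0.3]
grip_width: 0.0666
gripper_force: 0.0
```

Call:
apply_moves(
  rows=[
    [0, 0, -0.1, 0, 0, 0],
    [0, 0, -0.25, 0, 0, 0],
    [0, 0, -0.4, 0, 0, 0],
    [0, 0, -0.5, 0, 0, 0],
    [0, 0, -0.5, 0, 0, 0],
  ],
)

```text
clock: 40.3
tcp_pos: [0.6184, -0.0998, 0.2253]
orientation: [2.651, 1.679, 0.006]
contact_force: [-0.3, 0.6, 0.0]
grip_width: 0.0668
gripper_force: 0.0
```

Call:
apply_moves(
  rows=[
    [-0.25, -0.1, 0, 0, 0, 0],
    [-0.4, -0.2, 0, 0, 0, 0],
    [-0.5, -0.3, 0, 0, 0, 0],
    [-0.5, -0.3, 0, 0, 0, 0],
    [-0.5, -0.3, 0, 0, 0, 0],
  ],
)

```text
clock: 40.92
tcp_pos: [0.496, -0.1805, 0.2222]
orientation: [-2.653, -1.681, -0.0]
contact_force: [-0.0, -0.4, 0.3]
grip_width: 0.0663
gripper_force: 0.0
```

```bash
python3 - <<'E'
from h import *
p=r.grab_frame('wrist'); p=r.grab_frame('wrist'); save(p,'w13.png')
u={}
for n,z in(('squat_jar',.081),('salt_shaker',.009),('oblong_tin',-.001),('garlic',-.001),('tall_tin',.009),('bean_tin',.009),('board',0)):
    for d in r.landmark_of(p,n)[:2]:
        w=at_z(p,d['point'],z,True)[:2]-[.579,-.181]; print(n,round(d['conf'],2),np.round(d['point'],1),'board xy',np.round([w@[.904,-.428],w@[.428,.904]],4))
p=r.grab_frame('scene'); save(p,'s2.png')
a=p['pixels'][110:250,200:400,::-1]; b=cv2.imread('pics/w13.png')
cv2.imwrite('pics/end.png',np.hstack([cv2.resize(a,(400,280),interpolation=2),cv2.resize(b,(373,280))]))
E
```

```text
squat_jar 0.95 [330.7  57.9] board xy [0.0011 0.0891]
squat_jar 0.2 [312.4  63.6] board xy [-0.0169  0.0821]
salt_shaker 0.86 [311.5 142. ] board xy [-0.0008 -0.0035]
oblong_tin 0.74 [382.3 143.5] board xy [ 0.0991 -0.0029]
garlic 0.9 [371.4 208.4] board xy [ 0.0934 -0.0939]
tall_tin 0.58 [315.1  66. ] board xy [0.0014 0.0894]
tall_tin 0.54 [306.4 137.1] board xy [-0.0074  0.0024]
bean_tin 0.95 [305.5 208.2] board xy [-0.0038 -0.0891]
board 0.94 [306.9 137.9] board xy [-0.005   0.0004]
```

View pics/end.png

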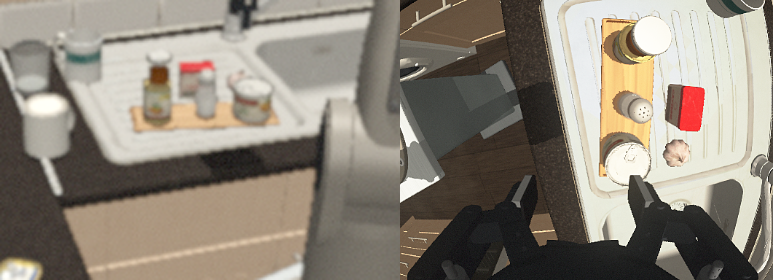

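The picture shows everything upright. The jar stands on the tall tin (left part, 158,75), the shaker sits between the tins (205,95), and the oblong tin and garlic are behind the board. Measured positions are all well inside tolerance and the arm is clear, so I'm handing in.

```bash
python3 -c "
from bench import r
print(r.hand_in())"
```

```text
the job is handed in; nothing more can be done
None
```

The job is handed in at about 41 s of the 128 s allowed: a last camera check showed all four items upright and within the limits, with the tins still in place, but the hand-in returned no verdict.

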